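# Set the index plate to its mark and lock it with the pin

## Robot

A 6-joint arm with a two-finger parallel gripper is mounted at the origin on the work surface; the furniture and walls round the work are solid. World frame = base frame: x ahead of the robot, y to its left, z up, the work surface at z = 0. Lengths are in mm, angles in rad, forces in N, time in s.
With the tool pointing down it reaches from about 275 to 1000 mm from the base axis. Payload 8.4 kg.
Tool frame: the origin (TCP) lies midway between the tips of the shut fingers; the grasp point (between the pads) lies 19 mm behind it; z points along the fingers, y is the direction in which the jaws open and shut (so a half turn about z gives the same grasp; the last joint's range is limited). The gripper opens to 85 mm and grips with 20 to 120 N. Pads are 22 mm wide; open, the fingers measure 114 mm over their backs; the gripper's body (76 mm by 85 mm) begins 54 mm behind the grasp point. The pads swing forward as they close: fully open they stand 13 mm farther back than shut.
Start: joints at [-1.227, 0.353, 1.633, -0, 1.155, -0.002], TCP at [211.842, -588.006, 231.281] pointing down, gripper open.
Joint ranges: [-2.63, 2.63], [-0.92, 2.1], [0.06, 2.66], [-1.3, 4.44], [0, 2.69], [-3.02, 3.02]. Speed limits (rad/s): [2.22, 2.22, 2.79, 3.14, 3.14, 3.14].

## Interface

Orientations are given as [roll, pitch, yaw] about the fixed x, y, z axes, in that order (R = Rz(yaw) Ry(pitch) Rx(roll)).
In Python, from rig import r gives the robot as it stands. The module is installed in compiled form; this text tells all that it offers.
- The arm moves only by the tool drive_tool, never from a script. Its argument "moves" is a list of rows, each a list of 3 entries, a list of its own where there are three numbers: the closure, from 0 (fully open) to 1 (shut), then the shift along the tool's x, y, z in cm, then the turn about the tool's z in degrees. In form: [[claw, [dx, dy, dz], roll], ...]. A call has 1 to 12 rows; each row is the pose to reach, as a shift and turn from the pose measured when the call began, along the tool's axes at that moment; what a row does not reach only later rows make up. A row lasts 1/8 s, in which the tool goes at most 62.5 mm and 10.7 degrees, less where a joint would pass 70% of its speed; a pose out of reach is approached as far as the arm can. A call with a gripper value outside its range is refused whole. The fingers move at their own pace and stop on an object; "grip_force" is the grip in N (left out, the last holds). Time passes only in rows, so rows that repeat a pose let the fingers close. It gives the time, the measured TCP pose, the force and the opening at its end, in the units of the state.
- r.sense(): the state, without advancing time (a new reading comes with each control period).
- r.grab_frame(name): name is "scene" or "top"; returns a dict with "color" (420x560x3 uint8, red, green, blue), "fx", "fy", "cx", "cy" (pixels), "D" ([k1, k2, p1, p2, k3] as OpenCV has them; the pictures are not rectified), "pose" (4x4, takes a point from camera to world coordinates). Camera axes: x right, y up, looking along -z (the intrinsics and any distortion apply to the point x, -y, -z); pixel columns grow to the right and rows downward; lengths in mm; the calibration is good to about 2 mm. A picture is of the moment at which its call begins. There is no depth.
- r.sign_off(): hands the job in, once; it reports no verdict.
Trained networks look in the newest picture that a camera, given by its name, has taken for a name from the list of things; names that differ only in an ending like _2 or _b are one class to them, and where a whole thing is asked for, a point or a joint stands for the part that bears it (a point fixed in the world has none). Each returns a list of dicts, best first, with "score" (0 to 1); they miss things now and then, are a little off and sometimes report something else, mostly with a low value. They report only what shows in the picture. A call takes as long as a camera call. They do not tell look-alikes from the thing itself.
- r.outline_of(thing, camera): "mask" (420x560 bool, what is visible of it) and "at" ([column, row] in pixels, amid what is visible of it).
- r.spot_point(thing, camera): "at" ([column, row] in pixels: a listed point, or the origin of a listed thing).
The state is a dict: "clock": time; "qpos": joint angles; "qvel": joint speeds; "joint_efforts": joint torques, N m; "eef_pos": TCP position; "tcp_rot": TCP orientation; "contact_force": force on the tool from outside, world axes, zero at the start; "wrist_torque": the same for the moment, N m; "opening": opening from 0.0 (shut) to 1.0 (fully open).
Only numpy, scipy, OpenCV 4.12 (cv2) and the standard library are available. Lean on these libraries where they do the work, as an engineer would, in place of code of your own. Each camera call takes 0.05 s, during which the arm holds its last target.

## Task

On the tilted dividing fixture, turn the round plate (it has a black handle) until the eye of its lug lines up with the eye of the fixed index arm underneath. Then take the tall, long-handled pin from the rack and push it fully home through both eyes, so that its collar sits on the lug, and let go. Leave the two shorter pins in the rack and do not knock over or shove away the spray can or the tape measure.

Things in the scene. Friction and masses are not known exactly. Their poses are not given: they have to be found in the camera images.
- index_plate (a joint): angle of the round plate (steel, 120 mm across, 14 mm thick) on its axis, which leans 35 degrees from vertical towards the fixture's front (the robot's side). 0 = lug uphill, straight away from the fixture's front; grows counter-clockwise seen from above; stops at -0.5 and 3.3. Friction 0.12 N m: it stays where it is left. Its axis runs through plate_centre
- index_arm (a joint): angle of the index arm, same axis, zero and sense as index_plate; the arm is clamped and does not move (0 to 1.1). The eyes line up when index_plate = index_arm
- plate_centre (a point): centre of the plate's upper face; its z axis is the plate's axis (upward, towards the robot), its x axis points to the lug. A hub 38 mm wide rises 13 mm above the face
- lug_eye (a point): the reference mark: centre of the 12.5 mm hole, at the top face of the lug, a 30 mm wide, 10 mm thick tab on the plate's rim; 76 mm from the axis; z along the hole. The lug top lies 2 mm below the plate's face
- index_eye (a point): point on the axis of the 12.5 mm hole in the end of the index arm (12 mm thick steel bar under the plate), 76 mm from the plate's axis, taken level with the top face of the lug: lug_eye coincides with it when the eyes line up; z along the hole. The arm's own top face lies 16 mm lower. Nothing is below the hole for 40 mm
- handle_top (a point): centre of the top end of the plate's handle: a black round grip 20 mm across and 50 mm long that spins freely on its stud, parallel to the plate's axis, 48 mm from it, 2.2 rad clockwise from the lug seen from above; z along the handle; the grip's lower end is 50 mm below this point and 4 mm above the plate
- index_pin: the pin to use, the tallest in the rack. Origin: centre of its collar's underside; z along the pin to the handle. Collar 24 mm wide, 5 mm thick; black cylindrical handle 20 mm across from 5 to 55 mm above the origin; steel shank 10 mm thick, 52 mm long, the last 7 mm tapered to 4.4 mm. 0.11 kg, may vary by 30 percent
- short_pin: bystander: pin with a handle 20 mm across and only 27 mm high over its origin (collar underside), shank 26 mm: too short. Stays in the rack
- ball_pin: bystander: pin with a round knob 30 mm across, 38 mm high over its origin (collar underside), shank 34 mm: too short. Stays in the rack
- pin_rack: dark steel rack, fixed, 44 x 150 x 64 mm; origin under its centre, x across it, y along it. The pins hang upright by their collars in three 11.5 mm holes in its 10 mm top, at y = -50, 0 and 50 mm; any pin may be in any hole
- fixture: dividing fixture, fixed on the bench; base 130 x 110 x 12 mm, origin under its centre, x axis away from its front; the plate's axis leans towards its -x side. The plate's underside centre is 115 mm above the origin
- spray_can: bystander: spray can 53 mm across, 171 mm tall, standing loose in front, between rack and fixture; origin at the centre of its underside
- tape_measure: bystander: tape measure 97 x 78 x 38 mm, lying loose; origin at the centre of its underside
Not all that is in view belongs to the job. What is shaped like the index_pin but green is not meant.

How it is judged (in metres and radians):
On the way, in this order (a step that is already met when the one before it is completed fails the run):
1. the plate is turned so that the lug's eye is over the index arm's eye, within 4 mm (distance between lug_eye and index_eye below 0.004 m), for 0.3 s.
2. the tall pin goes through both eyes, its collar down on the lug (distance between index_pin and index_eye below 0.006 m and angle between the z axis of index_pin and the z axis of index_eye, either way round below 0.15 rad), for 0.2 s.
At the end, for the whole second after the job is handed in: Lug eye over index eye within 4 mm; the tall pin through both, collar underside within 6 mm of the lug eye, leaning under 0.15 rad from the eye's axis, at rest, released; shorter pins within 15 mm, can and tape measure within 30 mm of their starts, can upright (all of step 2 and distance between lug_eye and index_eye below 0.004 m and linear speed of index_pin below 0.02 m/s); the robot touches nothing.
It fails at once if a shorter pin is moved more than 15 mm (distance of any of short_pin, ball_pin from where it was at the start of the episode above 0.015 m).
It fails at once if the spray can is tipped over or shoved more than 30 mm (angle between spray_can's own z axis and vertical above 0.35 rad or distance of spray_can from where it was at the start of the episode above 0.03 m).
It fails at once if the tape measure is shoved more than 30 mm (distance of tape_measure from where it was at the start of the episode above 0.03 m).
It also fails if it takes over 53 s, if anything falls off the work surface, if the arm or the gripper's body presses on something with over 40 N, if the wrist force passes 120 N, or if a joint passes its speed limit or range.

## Working session

There is one attempt and no reset: what is moved stays moved. The work goes in short steps, Python scripts to look and compute and a tool call to move; the robot and the scene stay as the last step left them, time stands still between calls to the robot, and variables do not carry over. Pictures are saved under pics/ and viewed, and the job is handed in when it is done.

Besides the shell and the picture viewer there is one more tool, called after "Request:" by a JSON object that holds its "method" and its "body", one argument or row to a line. drive_tool: Moves the arm, as the interface text tells. Its arguments: {"type":"object","properties":{"moves":{"type":"array"},"grip_force":{"type":"number"}},"required":["moves"]}

```bash
mkdir -p pics; cat > h.py <<'E'
import numpy as np, cv2
from rig import r
def save(n,fn):
    f=r.grab_frame(n); cv2.imwrite(fn,f["color"][:,:,::-1]); return f
E
python3 - <<'E'
from h import *
print(r.sense())
for n in("scene","top"):
    f=save(n,f"pics/{n}0.png"); print(n,f["fx"],f["fy"],f["cx"],f["cy"],f["D"],np.round(f["pose"],3).tolist())
    for t in ["index_plate","index_arm","index_pin","short_pin","ball_pin","pin_rack","fixture","spray_can","tape_measure"]:
        print(t,[(round(d["score"],2),np.round(d["at"]).tolist(),int(d["mask"].sum())) for d in r.outline_of(t,n)][:4])
    for t in ["plate_centre","lug_eye","index_eye","handle_top","index_pin","short_pin","ball_pin","pin_rack","fixture","spray_can","tape_measure"]:
        print(' pt',t,[(round(d["score"],2),np.round(d["at"],1).tolist()) for d in r.spot_point(t,n)][:4])
E
```

```text
{'clock': 0.0, 'qpos': array([-1.22740392e+00,  3.53636754e-01,  1.63411801e+00,  2.87785662e-05,
        1.15519059e+00, -2.43115330e-03]), 'qvel': array([ 1.11038404e-03,  9.91356235e-05, -5.48608683e-05,  1.44301259e-03,
       -9.23257481e-04,  1.22112833e-04]), 'joint_efforts': array([ 2.80528242e-03, -6.05256414e+01, -3.42060184e+01,  1.27294970e-04,
        9.45459557e-03,  8.62760828e-06]), 'eef_pos': array([ 211.69166732, -587.56582624,  230.57569125]), 'tcp_rot': array([-3.14024003e+00, -2.96014896e-05,  3.45811902e-01]), 'contact_force': array([-0.06159699, -0.30595794,  1.01369945]), 'wrist_torque': array([-0.03258283, -0.00315137,  0.01023501]), 'opening': 0.9972140401327824}
scene 390.60872908426387 390.60872908426387 274.3938537654484 206.47694411604468 [0.03629852 0.         0.         0.         0.        ] [[-0.571, 0.366, -0.734, -273.482], [-0.821, -0.259, 0.509, 498.489], [-0.003, 0.894, 0.448, 561.906], [0.0, 0.0, 0.0, 1.0]]
index_plate []
index_arm [(0.37, [312.0, 177.0], 46)]
index_pin [(0.62, [280.0, 225.0], 204)]
short_pin [(0.47, [240.0, 232.0], 109)]
ball_
[... 1087 characters left out ...]
218.0], 86), (0.6, [405.0, 197.0], 2430)]
short_pin []
ball_pin []
pin_rack [(0.95, [280.0, 222.0], 867)]
fixture []
spray_can [(0.73, [330.0, 239.0], 385)]
tape_measure [(0.88, [185.0, 178.0], 801)]
 pt plate_centre [(0.88, [400.0, 201.9]), (0.48, [280.5, 217.3])]
 pt lug_eye [(0.83, [368.2, 197.4]), (0.31, [188.3, 183.1])]
 pt index_eye [(0.67, [383.0, 166.7])]
 pt handle_top [(0.94, [419.5, 191.5])]
 pt index_pin [(0.62, [297.2, 217.7]), (0.55, [384.9, 252.3])]
 pt short_pin [(0.42, [257.6, 214.9])]
 pt ball_pin [(0.69, [275.4, 217.1])]
 pt pin_rack [(0.66, [278.6, 221.1])]
 pt fixture [(0.7, [390.4, 203.4])]
 pt spray_can [(0.64, [330.8, 235.4])]
 pt tape_measure [(0.94, [188.3, 181.1])]
```

```bash
python3 - <<'E'
import cv2
a=cv2.imread("pics/scene0.png");b=cv2.imread("pics/top0.png")
cv2.imwrite("pics/s_c.png",cv2.resize(a[150:290,130:370],None,fx=3.3,fy=3.3,interpolation=cv2.INTER_CUBIC))
cv2.imwrite("pics/t_c.png",cv2.resize(b[130:290,230:470],None,fx=3.3,fy=3.3,interpolation=cv2.INTER_CUBIC))
E
```

```text
(no output)
```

View pics/s_c.png

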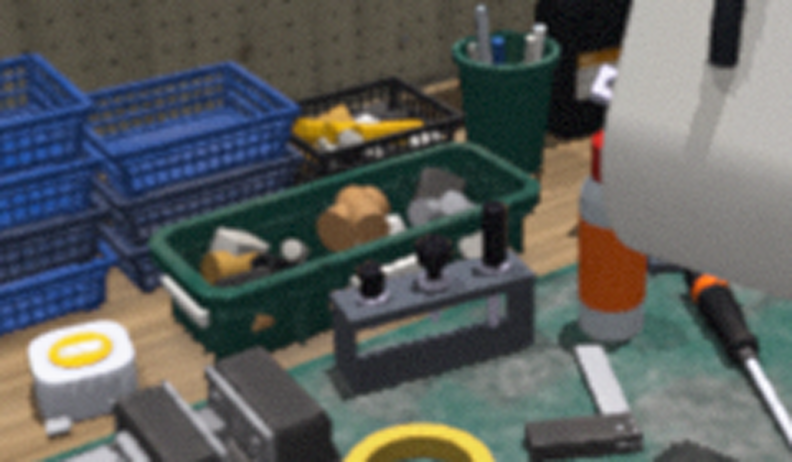

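View pics/t_c.png

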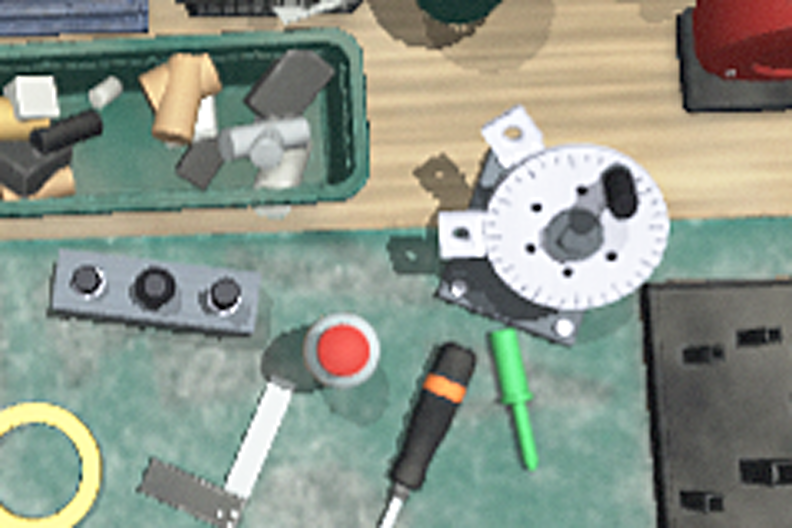

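View pics/top0.png

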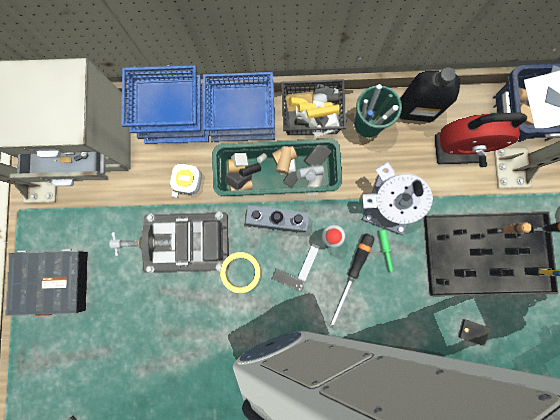

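View pics/scene0.png

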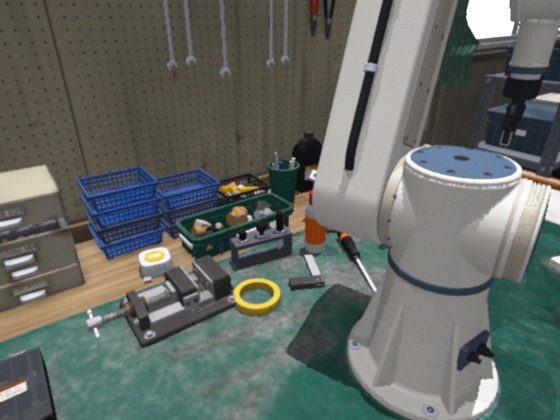

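```bash
python3 - <<'E'
import cv2
b=cv2.imread("pics/top0.png")
c=cv2.resize(b[155:245,350:450],None,fx=6.6,fy=6.6,interpolation=cv2.INTER_CUBIC)
for i in range(0,100,10): cv2.putText(c,str(350+i),(int(i*6.6),10),0,.35,(0,0,255)); cv2.line(c,(int(i*6.6),12),(int(i*6.6),18),(0,0,255))
for i in range(0,90,10): cv2.putText(c,str(155+i),(0,int(i*6.6)+4),0,.35,(0,0,255))
cv2.imwrite("pics/t_p.png",c)
E
```

```text
(no output)
```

View pics/t_p.png

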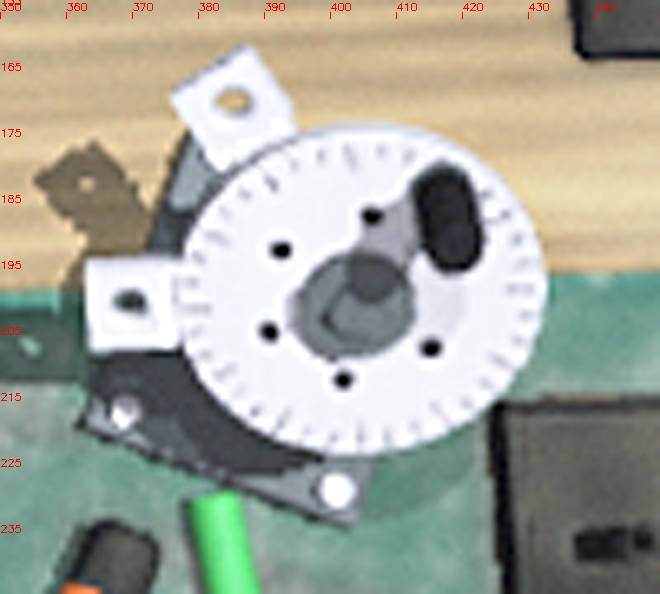

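```bash
cat >> h.py <<'E'
from scipy.optimize import least_squares
def proj(f,P):
    P=np.atleast_2d(np.asarray(P,float)); T=np.linalg.inv(f["pose"])
    c=P@T[:3,:3].T+T[:3,3]; c=c*[1,-1,-1]
    K=np.array([[f["fx"],0,f["cx"]],[0,f["fy"],f["cy"]],[0,0,1.]])
    return cv2.projectPoints(c,np.zeros(3),np.zeros(3),K,np.array(f["D"]))[0][:,0]
def ray(f,px):
    K=np.array([[f["fx"],0,f["cx"]],[0,f["fy"],f["cy"]],[0,0,1.]])
    u=cv2.undistortPoints(np.array([[px]],float),K,np.array(f["D"]))[0,0]
    d=f["pose"][:3,:3]@np.array([u[0],-u[1],-1]); return f["pose"][:3,3],d
def atz(f,px,z):
    o,d=ray(f,px); return o+d*(z-o[2])/d[2]
a35=np.radians(35)
def axes(psi):
    c,s=np.cos(psi),np.sin(psi); R=np.array([[c,-s,0],[s,c,0],[0,0,1]])
    return R@[np.cos(a35),0,np.sin(a35)],R@[0,1,0],R@[-np.sin(a35),0,np.cos(a35)]
def pt(X,Y,psi,th,rho,h):
    u,v,n=axes(psi); C=np.array([X,Y,115])+14*n
    th=np.atleast_1d(th)
    return C+rho*(np.cos(th)[:,None]*u+np.sin(th)[:,None]*v)+h*n
E
cat > fit.py <<'E'
from h import *
f=r.grab_frame("top")
A=np.array([383.2,170.3]);L=np.array([369.0,201.0])
A=np.array([385.2,169.9]);
bolts=np.array([[404.8,187.5],[391.2,192.5],[389.3,205],[400.5,212.2],[413.8,207.5]])
def model(p):
    X,Y,psi,tp,ta,R,ph=p
    return lambda hyp:None
for hyp in(0,1):
    lug,arm=(L,A) if hyp==0 else (A,L)
    def pred(p):
        X,Y,psi,tp,ta,R,ph=p
        return np.vstack([proj(f,pt(X,Y,psi,tp,76,-2)),proj(f,pt(X,Y,psi,ta,76,-18)),
          proj(f,pt(X,Y,psi,tp-2.2,48,54)),proj(f,pt(X,Y,psi,tp-2.2,48,10)),
          proj(f,pt(X,Y,psi,ph+np.arange(5)*np.pi/3,R,0)),
          proj(f,pt(X,Y,psi,0,0,-129)*0+np.vstack([(lambda u,v,n:np.array([X,Y,12])+ -0*u)(*axes(psi))]))])
    obs=np.vstack([lug,arm,[417.3,192],[415.3,184.5],bolts])
    fun=lambda p:((pred(p)[:9]-obs)*np.array([1,1,.5,.5,1,1,1,1,1])[:,None]).ravel()
    c=atz(f,[402.5,200],125)
    for tp in((1.9,) if hyp==0 else (.9,)):
        s=least_squares(fun,[c[0],c[1],-.35,tp,2.8-tp,35,.4],loss="soft_l1")
        print(hyp,s.cost,np.round(s.x,3)); print(np.round(pred(s.x)[:9]-obs,1).tolist())
    X,Y,psi=s.x[:3]
    cp,sp=np.cos(psi),np.sin(psi)
    for sx,sy in((-65,55),(-65,-55)):
        print('front corner',proj(f,[X+cp*sx-sp*sy,Y+sp*sx+cp*sy,12]))
E
python3 fit.py
```

```text
0 0.530116702029056 [ 4.63180e+02 -2.38875e+02 -4.60000e-01  2.08800e+00  9.89000e-01
  3.09020e+01  3.40000e-01]
[[-0.8, 0.1], [0.1, 0.2], [-0.5, 0.7], [0.5, 0.4], [-0.1, -0.2], [0.1, -0.1], [0.2, -0.3], [0.1, -0.0], [0.2, 0.0]]
front corner [[360.54438518 217.47955087]]
front corner [[400.80452289 235.57092663]]
1 17.471834062104392 [ 455.739 -241.624   -1.837    2.323    3.256   30.907    1.628]
[[0.2, 4.5], [4.0, 0.1], [-0.8, 0.4], [7.3, 13.3], [-0.9, -1.5], [0.2, -0.4], [0.1, 0.0], [-0.5, 0.2], [-0.9, -1.0]]
front corner [[371.30619351 179.81799256]]
front corner [[362.20242566 221.16642256]]
```

```bash
cat > fit2.py <<'E'
from h import *
fs=[r.grab_frame("top") for _ in range(6)]; f=fs[0]
im=np.mean([x["color"].astype(float) for x in fs],0); np.save("top_avg.npy",im)
g=im.min(2)  # darkness: white->high
def cen(c,rad=4.5,ref=None):
    c=np.array(c,float)
    for _ in range(5):
        x0,y0=np.round(c).astype(int); yy,xx=np.mgrid[y0-7:y0+8,x0-7:x0+8]
        d=np.hypot(xx-c[0],yy-c[1]); ring=(d>rad)&(d<rad+1.2); bg=np.median(g[yy,xx][ring])
        w=np.clip(bg-12-g[yy,xx],0,None)*(d<rad); c=np.array([(w*xx).sum(),(w*yy).sum()])/w.sum()
    return c
A=cen([385,170],4);L=cen([369.2,200.8],4)
bolts=np.array([cen(b,3) for b in [[404.8,187.5],[391.2,192.5],[389.3,205],[400.5,212.2],[413.8,207.5]]])
print(A,L,bolts.tolist())
def pred(p):
    X,Y,psi,tp,ta,R,ph=p
    cp,sp=np.cos(psi),np.sin(psi)
    return np.vstack([proj(f,pt(X,Y,psi,tp,76,-2)),proj(f,pt(X,Y,psi,ta,76,-18)),
      proj(f,pt(X,Y,psi,tp-2.2,48,54)),
      proj(f,pt(X,Y,psi,ph+np.arange(5)*np.pi/3,R,0)),
      proj(f,[[X+cp*-65-sp*sy,Y+sp*-65+cp*sy,12] for sy in(55,-55)])])
obs=np.vstack([L,A,[418.5,191.5],bolts,[361.8,218.7],[402.5,234.5]])
w=np.array([1,1,.3]+[1]*5+[.5]*2)[:,None]
s=least_squares(lambda p:((pred(p)-obs)*w).ravel(),[463,-239,-.4,2.05,1,31,.3],loss="soft_l1")
print(s.cost,np.round(s.x,3)); print(np.round(pred(s.x)-obs,1).tolist())
J=s.jac; print("sd@0.4px",np.round(.4*np.sqrt(np.diag(np.linalg.inv(J.T@J))),3), "ph-tp",s.x[6]-s.x[3])
np.save("fit.npy",s.x)
X,Y,psi,tp,ta=s.x[:5]
for a in(tp,ta): print("lug/index eye",pt(X,Y,psi,a,76,-2))
print("handle top",pt(X,Y,psi,tp-2.2,48,54),"axes",axes(psi))
# rack etc
for d in [("pin tall top",[298,219],119),("can",[334,235.5],171)]: print(d[0],atz(f,d[1],d[2]))
R=r.outline_of("pin_rack","top")[0]["mask"]
print("rack rect",cv2.minAreaRect(np.argwhere(R)[:,::-1].astype(np.float32)))
E
python3 fit2.py
python3 - <<'E'
import cv2,numpy as np
b=np.load("top_avg.npy")[:,:,::-1].astype(np.uint8)
c=cv2.resize(b[195:255,240:350],None,fx=7,fy=7,interpolation=cv2.INTER_CUBIC)
for i in range(0,110,10): cv2.putText(c,str(240+i),(i*7,10),0,.35,(0,0,255)); cv2.line(c,(i*7+3,12),(i*7+3,18),(0,0,255))
for i in range(0,60,10): cv2.putText(c,str(195+i),(0,i*7+6),0,.35,(0,0,255))
cv2.imwrite("pics/t_r.png",c)
E
```

```text
[385.23396784 169.97551284] [369.42301493 200.32433948] [[406.3588533784385, 187.7650672126769], [392.1319452567551, 192.4506959878348], [390.4091658812441, 204.8144439208294], [401.5608072225173, 212.0451407328731], [414.7947575082245, 207.1726626339807]]
0.6842015295461055 [ 4.63510e+02 -2.40856e+02 -4.23000e-01  2.03000e+00  9.80000e-01
  3.07300e+01  3.03000e-01]
[[-0.3, 0.1], [0.3, 0.5], [0.5, 1.6], [-0.5, -0.4], [0.3, -0.1], [0.1, -0.2], [-0.0, -0.1], [0.0, 0.1], [0.1, -0.3], [0.3, 0.6]]
sd@0.4px [0.403 0.418 0.018 0.022 0.022 0.444 0.021] ph-tp -1.7271180805971662
lug/index eye [[ 460.04824842 -164.5793196   105.51859928]]
lug/index eye [[ 514.75332757 -194.69155531  149.10234676]]
handle top [[ 459.9418105  -248.16882318  197.83592004]] axes (array([ 0.74698182, -0.33619671,  0.57357644]), array([0.4104204 , 0.91189643, 0.        ]), array([-0.5230423 ,  0.23540747,  0.81915204]))
pin tall top [420.40230653   2.03493147 119.        ]
can [378.07424961 -71.82549369 171.        ]
rack rect ((276.81146240234375, 218.07376098632812), (61.92645263671875, 21.366436004638672), 5.19442892074585)
```

View pics/t_r.png

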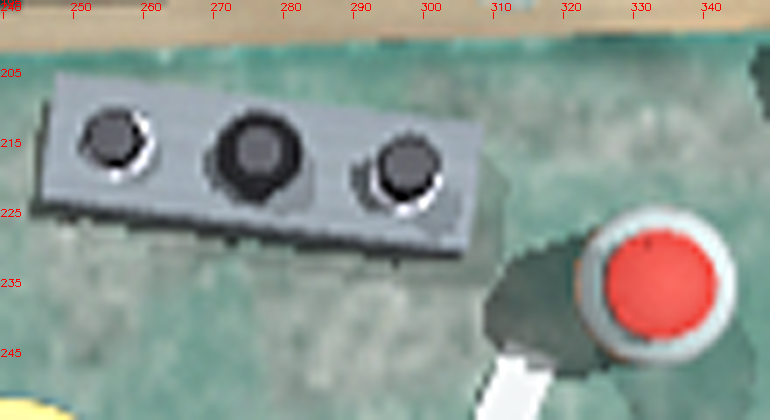

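```bash
python3 - <<'E'
from h import *
f=r.grab_frame("top"); s=r.grab_frame("scene")
c=np.array([atz(f,p,64)[:2] for p in ([247,205.3],[308,212.5],[305.5,231],[245,224])])
print(c, c.mean(0), [np.linalg.norm(c[i]-c[(i+1)%4]) for i in range(4)])
d=(c[0]-c[1])+(c[3]-c[2]); d/=np.linalg.norm(d); print("rack y dir",d,"hole -50:",c.mean(0)-50*d)
print("short top",atz(f,[256,214],91),"ball",atz(f,[277,216],102),"tall",atz(f,[297,218.3],119))
for P in (list(atz(f,[297,218.3],119)),list(c.mean(0)-50*d)+[119],list(c.mean(0)-50*d)+[64]): print(proj(s,P),proj(f,P))
print("can",atz(f,[334,235.5],171),proj(s,[378,-72,171]))
E
```

```text
[[462.6924629  123.62988177]
 [440.54260074 -24.51217645]
 [395.79326732 -16.82671565]
 [417.03254067 129.3188625 ]] [429.01521791  52.90246304] [np.float64(149.78880400696008), np.float64(45.40450582674729), np.float64(147.6808611364123), np.float64(46.0129655677712)]
rack y dir [0.14586101 0.98930509] hole -50: [421.72216727   3.43720845]
short top [437.76140404  99.99582276  91.        ] ball [430.42192898  50.19398945 102.        ] tall [422.07457887   4.26262261 119.        ]
[[278.35385931 211.90647923]] [[297.  218.3]]
[[278.71024513 211.87128225]] [[297.36652816 218.44289751]]
[[278.67633151 231.21528667]] [[296.75057038 220.55410401]]
can [378.07424961 -71.82549369 171.        ] [[314.67262338 191.29066208]]
```

```bash
cat >> h.py <<'E'
from scipy.spatial.transform import Rotation as Ro
def delta(P,yaw=None):
    s=r.sense(); R=Ro.from_euler("xyz",s["tcp_rot"]).as_matrix()
    d=R.T@(np.array(P)-s["eef_pos"])/10
    ro=None if yaw is None else np.degrees(-(((yaw-s["tcp_rot"][2])+np.pi)%(2*np.pi)-np.pi))
    return np.round(d,2).tolist(), ro
E
python3 - <<'E'
from h import *
print(delta([467.8,-251.7,290],-.423),delta([467.8,-251.7,240],-.423))
E
```

```text
([35.48, -22.96, -5.87], np.float64(44.047467227709085)) ([35.48, -22.96, -0.87], np.float64(44.047467227709085))
```

Request:
{"method": "drive_tool", "body": {
  "moves": [
    [0,[2,-1,-5],0],
    [0,[6,-4,-6],5],
    [0,[11,-7,-6],12],
    [0,[16,-10.4,-6],20],
    [0,[21,-13.6,-6],28],
    [0,[26,-16.8,-6],36],
    [0,[31,-20,-6],44],
    [0,[35.5,-22.9,-6],44],
    [0,[35.5,-22.9,-6],44],
    [0,[35.5,-22.9,-6],44],
    [0,[35.5,-22.9,-6],44]
  ],
  "grip_force": 30
}}

```text
clock: 3.98
eef_pos: [467.6, -253.1, 291.3]
tcp_rot: [3.141, 0.0, -0.423]
contact_force: [-0.4, -0.7, -0.1]
opening: 1.002
```

```bash
python3 - <<'E'
from h import *
f=save("top","pics/top1.png"); s=save("scene","pics/scene1.png"); print(r.sense()["eef_pos"],r.sense()["tcp_rot"],r.sense()["qpos"])
print(delta([467.8,-251.7,166.5],-.423))
E
```

```text
[ 467.62342595 -253.19565099  291.32832324] [ 3.14144798e+00 -5.93611069e-05 -4.23822999e-01] [-4.98987455e-01  1.51977940e-01  1.76224730e+00 -1.48486217e-04
  1.22729736e+00  1.49568188e+00]
([-0.05, -0.15, 12.48], np.float64(-0.047154364857066075))
```

View pics/top1.png

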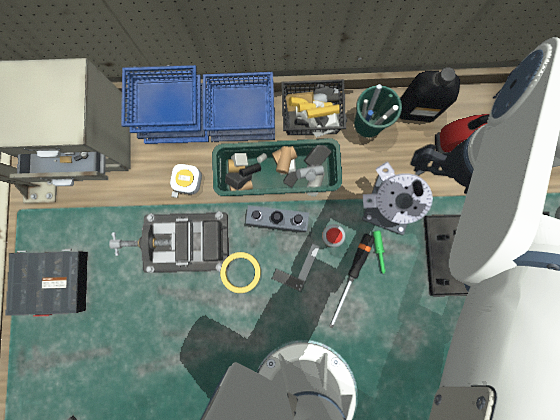

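View pics/scene1.png

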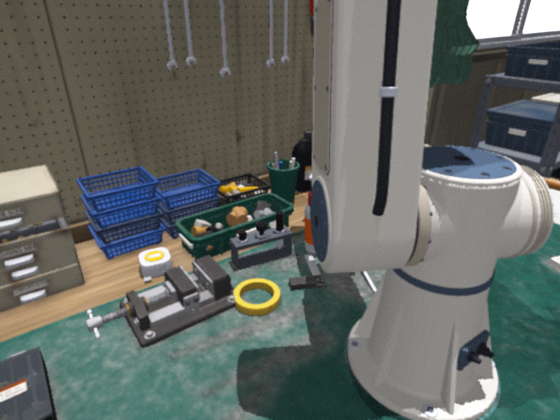

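```bash
python3 - <<'E'
from h import *
f=r.grab_frame("top"); print(proj(f,[[467.6,-253,291],[467.6,-253,345],[467.6,-253,450],[467.8,-251.7,166.5],[459.9,-248,197.8]]))
b=cv2.imread("pics/top1.png"); cv2.imwrite("pics/t1c.png",cv2.resize(b[130:250,350:500],None,fx=5,fy=5,interpolation=cv2.INTER_CUBIC))
E
```

```text
[[438.43044073 180.87254921]
 [450.74669024 174.87467761]
 [481.53077739 159.89326087]
 [415.44257398 191.70133886]
 [418.86627714 193.07944396]]
```

View pics/t1c.png

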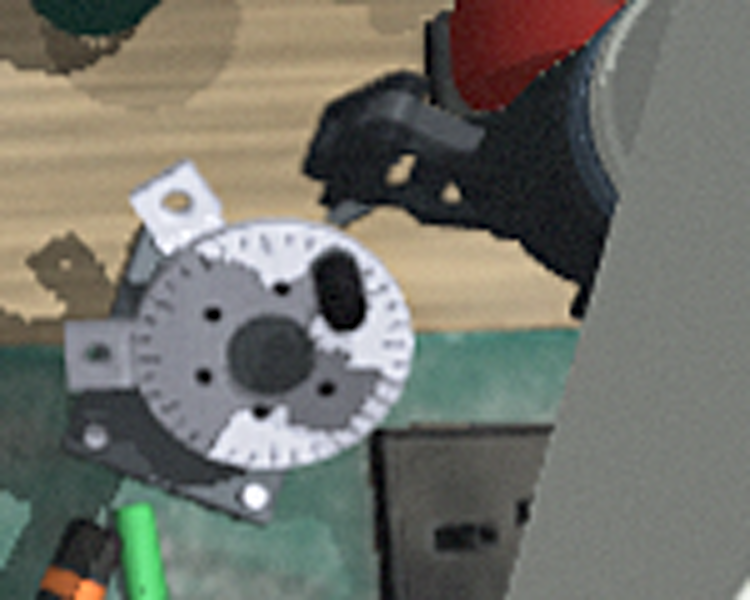

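Request:
{"method": "drive_tool", "body": {
  "moves": [
    [0.2,[0,-0.15,4],0],
    [0.2,[0,-0.15,8],0],
    [0.3,[0,-0.15,11],0],
    [0.3,[0,-0.15,12.5],0],
    [0.3,[0,-0.15,12.5],0],
    [0.3,[0,-0.15,12.5],0]
  ]
}}

```text
clock: 4.88
eef_pos: [469.0, -252.3, 167.5]
tcp_rot: [3.141, -0.002, -0.424]
contact_force: [0.3, 0.6, 0.9]
opening: 0.7
```

```bash
python3 - <<'E'
from h import *
f=save("top","pics/top2.png"); 
b=cv2.imread("pics/top2.png"); cv2.imwrite("pics/t2c.png",cv2.resize(b[130:250,350:500],None,fx=5,fy=5,interpolation=cv2.INTER_CUBIC))
E
```

```text
(no output)
```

View pics/t2c.png

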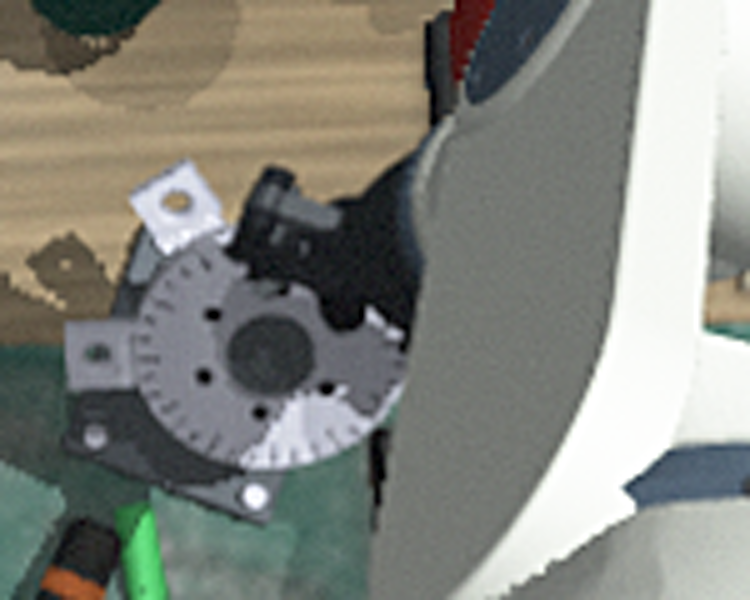

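Gripper straddles the handle (px ≈ 418,190); lug at (369,200) unmoved. Grip.

Request:
{"method": "drive_tool", "body": {
  "moves": [
    [1,[0,0,0],0],
    [1,[0,0,0],0],
    [1,[0,0,0],0],
    [1,[0,0,0],0],
    [1,[0,0,0],0],
    [1,[0,0,0],0]
  ],
  "grip_force": 40
}}

```text
clock: 5.68
eef_pos: [469.3, -252.3, 168.3]
tcp_rot: [3.141, -0.003, -0.424]
contact_force: [-1.7, 2.1, 6.1]
opening: 0.216
```

```bash
python3 - <<'E'
from h import *
X,Y,psi,tp,ta=np.load("fit.npy")[:5]
s=r.sense();print(s["eef_pos"],s["contact_force"],s["opening"])
u,v,n=axes(psi)
R=Ro.from_euler("xyz",s["tcp_rot"]).as_matrix()
C=np.array([X,Y,115])+14*n; g=s["eef_pos"]+[0,0,19]-C; h=g@n
print("grip in plate frame u,v,n",g@u,g@v,h,"angle",np.arctan2(g@v,g@u),tp-2.2, "rad",np.hypot(g@u,g@v))
th0=np.arctan2(g@v,g@u); th0=tp-2.2
for k in np.linspace(0,1,9):
    th=th0+(ta-tp)*k
    d=48*((np.cos(th)-np.cos(th0))*u+(np.sin(th)-np.sin(th0))*v)
    print(np.round(R.T@d/10,2))
E
```

```text
[ 469.27574821 -252.26382267  168.273672  ] [-1.74068413  2.12658857  6.08318549] 0.21648505052848194
grip in plate frame u,v,n 49.59670546286869 -8.03643488234031 39.50187517545473 angle -0.16063947692126956 -0.17026011279609188 rad 50.24358146458754
[0. 0. 0.]
[-0.12  0.61  0.08]
[-0.31  1.2   0.21]
[-0.55  1.75  0.39]
[-0.86  2.26  0.6 ]
[-1.21  2.72  0.84]
[-1.61  3.11  1.12]
[-2.05  3.44  1.43]
[-2.52  3.7   1.76]
```

Request:
{"method": "drive_tool", "body": {
  "moves": [
    [1,[-0.12,0.61,0.08],0],
    [1,[-0.31,1.2,0.21],0],
    [1,[-0.55,1.75,0.39],0],
    [1,[-0.86,2.26,0.6],0],
    [1,[-1.21,2.72,0.84],0],
    [1,[-1.61,3.11,1.12],0],
    [1,[-2.05,3.44,1.43],0],
    [1,[-2.52,3.7,1.76],0],
    [1,[-2.52,3.7,1.76],0],
    [1,[-2.52,3.7,1.76],0]
  ]
}}

```text
clock: 6.92
eef_pos: [430.4, -275.4, 149.8]
tcp_rot: [-3.141, -0.002, -0.424]
contact_force: [4.3, 3.9, -8.5]
opening: 0.218
```

```bash
python3 - <<'E'
from h import *
X,Y,psi,tp,ta=np.load("fit.npy")[:5]
s=r.sense();print(s["eef_pos"],s["contact_force"],s["opening"])
u,v,n=axes(psi);C=np.array([X,Y,115])+14*n; g=s["eef_pos"]+[0,0,19]-C
print(g@u,g@v,g@n,np.arctan2(g@v,g@u)+2.2,ta)
f=save("top","pics/top3.png"); 
b=cv2.imread("pics/top3.png"); cv2.imwrite("pics/t3c.png",cv2.resize(b[140:240,350:450],None,fx=6,fy=6,interpolation=cv2.INTER_CUBIC))
E
```

```text
[ 430.44850211 -275.42417662  149.75694478] [ 4.28846292  3.93124113 -8.48013909] 0.21799036910287722
17.759134744696702 -45.09177277627916 39.19003213758441 1.0043921179456465 0.9802512939054516
```

View pics/t3c.png

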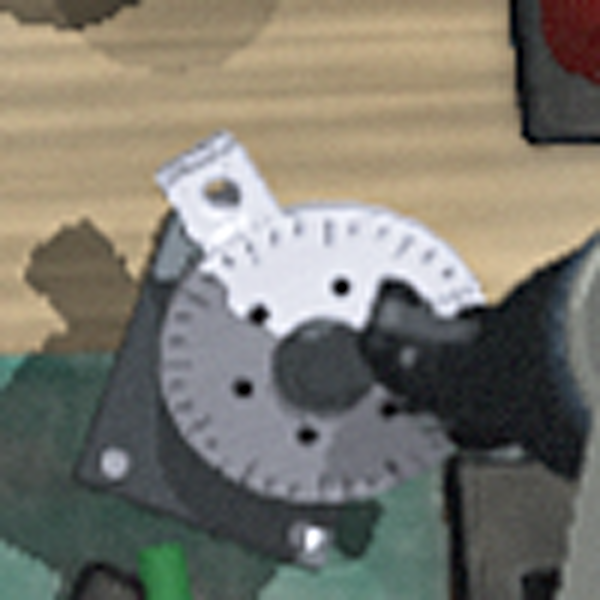

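```bash
python3 - <<'E'
from h import *
X,Y,psi,tp,ta,Rb,ph=np.load("fit.npy")
fs=[r.grab_frame("top") for _ in range(4)];f=fs[0]
im=np.mean([x["color"].astype(float) for x in fs],0); g=im.min(2)
def cen(c,rad):
    c=np.array(c,float)
    for _ in range(6):
        x0,y0=np.round(c).astype(int); yy,xx=np.mgrid[y0-7:y0+8,x0-7:x0+8]
        d=np.hypot(xx-c[0],yy-c[1]); bg=np.median(g[yy,xx][(d>rad)&(d<rad+1.2)])
        w=np.clip(bg-12-g[yy,xx],0,None)*(d<rad); c=np.array([(w*xx).sum(),(w*yy).sum()])/w.sum()
    return c
L=cen([387,172],4)
obs=np.array([L]+[cen(b,3) for b in ([406.7,187.7],[393,192.5],[390.5,204.7],[401,212.4])])
print(obs)
# same bolt indices with shift
def pr(d): # d = plate angle
    b=ph-tp+d
    return np.vstack([proj(f,pt(X,Y,psi,d,76,-2)),proj(f,pt(X,Y,psi,b+np.arange(0,4)*np.pi/3+np.pi/3*1,Rb,0))])
for sh in (0,1): 
  def pr2(d): return np.vstack([proj(f,pt(X,Y,psi,d,76,-2)),proj(f,pt(X,Y,psi,ph-tp+d+(np.arange(0,4)+sh)*np.pi/3,Rb,0))])
  s=least_squares(lambda d:(pr2(d[0])-obs).ravel(),[1.0]); print(sh,s.x,s.cost,np.round(pr2(s.x[0])-obs,2).tolist())
s=least_squares(lambda d:(proj(f,pt(X,Y,psi,d[0],76,-2))-L).ravel(),[1.0]);print("lug only",s.x)
print("eye pred",proj(f,pt(X,Y,psi,ta,76,-2)))
m=cv2.resize(im[155:200,370:415].astype(np.uint8)[:,:,::-1],None,fx=13,fy=13,interpolation=cv2.INTER_CUBIC); cv2.imwrite("pics/t3d.png",m)
E
```

```text
[[386.70975057 171.73044218]
 [406.38328582 187.38096935]
 [392.32439107 192.69996633]
 [390.02975821 204.26224427]
 [400.68807051 212.07019201]]
0 [1.33862537] 251.74717074397157 [[-10.57, 8.91], [8.14, 3.8], [8.36, -5.09], [0.07, -7.99], [-7.55, -3.88]]
1 [0.94155754] 0.6639594348182066 [[-0.02, 0.53], [0.04, 0.01], [0.48, -0.78], [0.26, -0.15], [0.28, -0.2]]
lug only [0.93398227]
eye pred [[385.49266492 172.91909902]]
```

View pics/t3d.png

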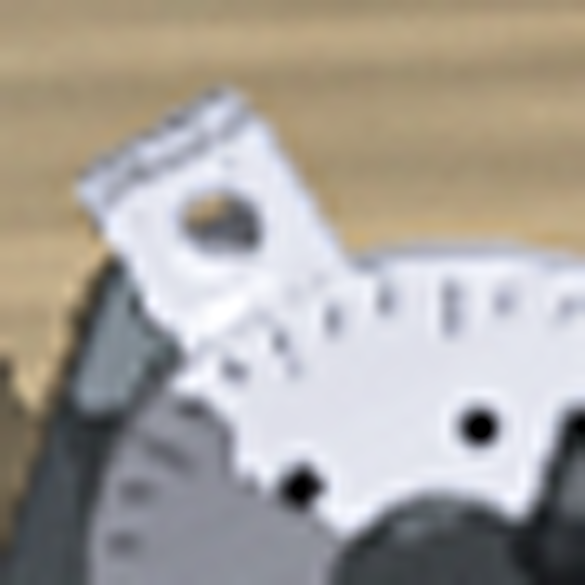

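Request:
{"method": "drive_tool", "body": {
  "moves": [
    [1,[0.17,-0.08,-0.12],0],
    [1,[0.17,-0.08,-0.12],0],
    [1,[0.17,-0.08,-0.12],0],
    [1,[0.17,-0.08,-0.12],0]
  ]
}}

```text
clock: 7.68
eef_pos: [432.2, -275.4, 150.9]
tcp_rot: [-3.141, -0.001, -0.424]
contact_force: [2.5, 2.0, -6.8]
opening: 0.221
```

```bash
cat > meas.py <<'E'
from h import *
import sys
X,Y,psi,tp,ta,Rb,ph=np.load("fit.npy")
fs=[r.grab_frame("top") for _ in range(4)];f=fs[0]
im=np.mean([x["color"].astype(float) for x in fs],0); g=im.min(2)
def cen(c,rad):
    c=np.array(c,float)
    for _ in range(6):
        x0,y0=np.round(c).astype(int); yy,xx=np.mgrid[y0-7:y0+8,x0-7:x0+8]
        d=np.hypot(xx-c[0],yy-c[1]); bg=np.median(g[yy,xx][(d>rad)&(d<rad+1.2)])
        w=np.minimum(np.clip(bg-12-g[yy,xx],0,None),60)*(d<rad); c=np.array([(w*xx).sum(),(w*yy).sum()])/w.sum()
    return c
L=cen([386.5,172],4)
obs=np.array([L]+[cen(b,3) for b in ([406.5,187.7],[392.5,192.5],[390,204.5],[400.8,212.2])])
def pr2(d): return np.vstack([proj(f,pt(X,Y,psi,d,76,-2)),proj(f,pt(X,Y,psi,ph-tp+d+(np.arange(0,4)+1)*np.pi/3,Rb,0))])
s=least_squares(lambda d:(pr2(d[0])-obs).ravel(),[1.0]); print(s.x,s.cost,L)
s=least_squares(lambda d:(proj(f,pt(X,Y,psi,d[0],76,-2))-L).ravel(),[1.0]);print("lug only",s.x)
s=r.sense();print(s["eef_pos"],s["contact_force"])
u,v,n=axes(psi);C=np.array([X,Y,115])+14*n; g=s["eef_pos"]+[0,0,19]-C
print(g@u,g@v,g@n,np.arctan2(g@v,g@u)+2.2)
m=cv2.resize(im[155:200,370:415].astype(np.uint8)[:,:,::-1],None,fx=13,fy=13,interpolation=cv2.INTER_CUBIC); cv2.imwrite(sys.argv[1],m)
E
python3 meas.py pics/t4.png
```

```text
[0.98160032] 0.37253219872118293 [385.38827382 172.43146733]
lug only [0.97597046]
[ 432.35489684 -275.37087846  150.94418892] [ 1.41030995  1.85162296 -7.37504827]
19.84623355015541 -44.26074708395994 39.177987297327576 1.0507208721255308
```

View pics/t4.png

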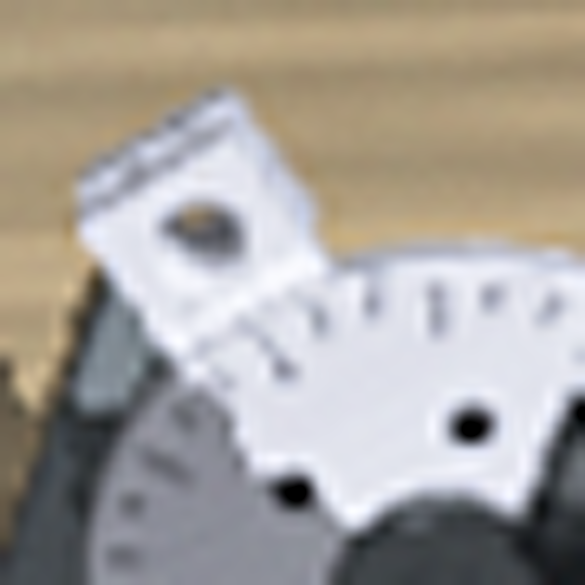

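Request:
{"method": "drive_tool", "body": {
  "moves": [
    [0.6,[0,0,0],0],
    [0.5,[0,0,0],0],
    [0.4,[0,0,0],0],
    [0.4,[0,0,0],0],
    [0.4,[0,0,-3],0],
    [0.4,[0,0,-7],0],
    [0.4,[0,0,-11],0],
    [0.4,[0,0,-15],0],
    [0.4,[0,0,-15],0]
  ]
}}

```text
clock: 9.0
eef_pos: [433.6, -276.3, 304.3]
tcp_rot: [3.141, -0.007, -0.424]
contact_force: [0.2, 0.0, 0.3]
opening: 0.602
```

```bash
python3 meas.py pics/t5.png; python3 - <<'E'
from h import *
print(delta([421.5,3.3,300],1.424))
for z in (300,):
  print(r.sense()["qpos"])
E
```

```text
[0.98491259] 0.23611443533831444 [385.19656786 172.51482059]
lug only [0.98182044]
[ 431.54672296 -274.95635922  299.77605738] [-0.43310714  0.47589892 -0.25426974]
104.46963507951828 -44.21443951135257 161.61420665441972 1.7996314951744838
([-12.36, -24.95, -0.01], np.float64(-105.87867643215391))
[-5.70515882e-01  1.11901914e-01  1.79012706e+00  4.76332510e-04
  1.24000438e+00  1.42405724e+00]
```

View pics/t5.png

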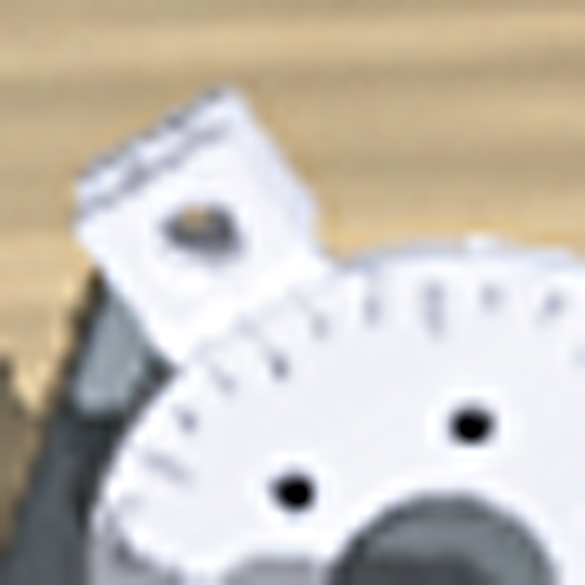

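Request:
{"method": "drive_tool", "body": {
  "moves": [
    [0.4,[-1.2,-2.5,0],-10],
    [0.4,[-2.5,-5,0],-20],
    [0.4,[-3.7,-7.5,0],-30],
    [0.4,[-5,-10,0],-40],
    [0.4,[-6.2,-12.5,0],-50],
    [0.4,[-7.4,-15,0],-60],
    [0.4,[-8.6,-17.5,0],-70],
    [0.4,[-9.9,-20,0],-80],
    [0.4,[-11.1,-22.5,0],-90],
    [0.4,[-12.4,-25,0],-100],
    [0.4,[-12.4,-25,0],-106],
    [0.4,[-12.4,-25,0],-106]
  ]
}}

```text
clock: 10.7
eef_pos: [420.8, 4.2, 298.9]
tcp_rot: [-3.139, -0.0, 1.426]
contact_force: [-0.5, 0.0, 0.6]
opening: 0.597
```

```bash
python3 - <<'E'
from h import *
f=save("top","pics/top6.png"); s=save("scene","pics/scene6.png")
a=cv2.imread("pics/scene6.png"); cv2.imwrite("pics/s6c.png",cv2.resize(a[100:280,180:340],None,fx=3.3,fy=3.3,interpolation=cv2.INTER_CUBIC))
print(r.sense()["eef_pos"]); print(delta([421.5,3.3,92],1.424))
E
```

```text
[421.02557813   3.77903025 299.28564607]
([-0.05, 0.09, 20.73], np.float64(-0.036061342754403716))
```

View pics/s6c.png

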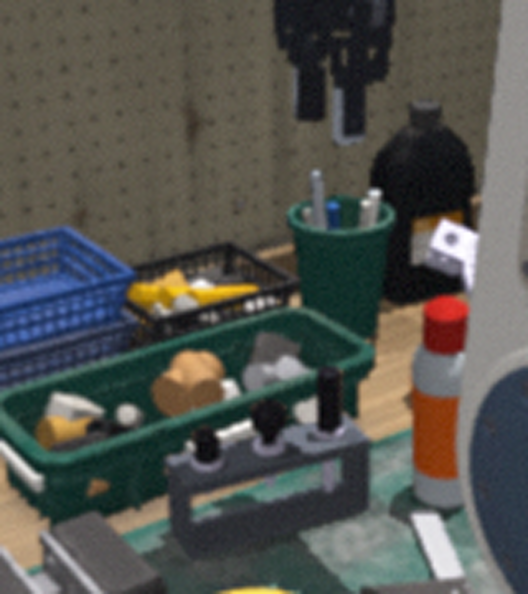

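View pics/top6.png

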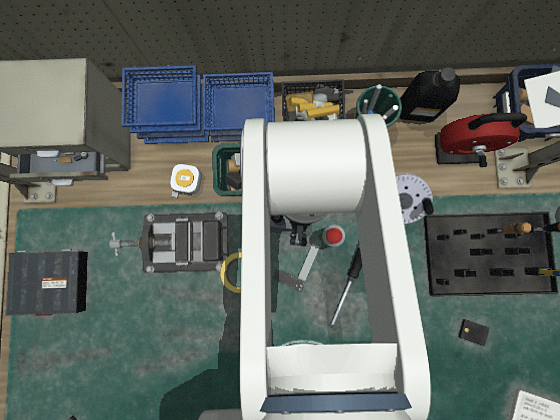

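Request:
{"method": "drive_tool", "body": {
  "moves": [
    [0.4,[0,0.1,5],0],
    [0.4,[0,0.1,10],0],
    [0.4,[0,0.1,15],0],
    [0.4,[0,0.1,19],0],
    [0.4,[0,0.1,21.1],0],
    [0.4,[0,0.1,21.1],0],
    [0.4,[0,0.1,21.1],0]
  ],
  "grip_force": 30
}}

```text
clock: 11.68
eef_pos: [422.2, 3.5, 88.9]
tcp_rot: [-3.141, -0.0, 1.422]
contact_force: [0.2, -0.0, 0.4]
opening: 0.601
```

```bash
python3 - <<'E'
from h import *
s=save("scene","pics/scene7.png")
a=cv2.imread("pics/scene7.png"); cv2.imwrite("pics/s7c.png",cv2.resize(a[140:280,200:340],None,fx=5,fy=5,interpolation=cv2.INTER_CUBIC))
print(delta([421.5,3.3,88],1.424))
E
```

```text
([-0.04, -0.09, 0.12], np.float64(-0.09022257320852821))
```

View pics/s7c.png

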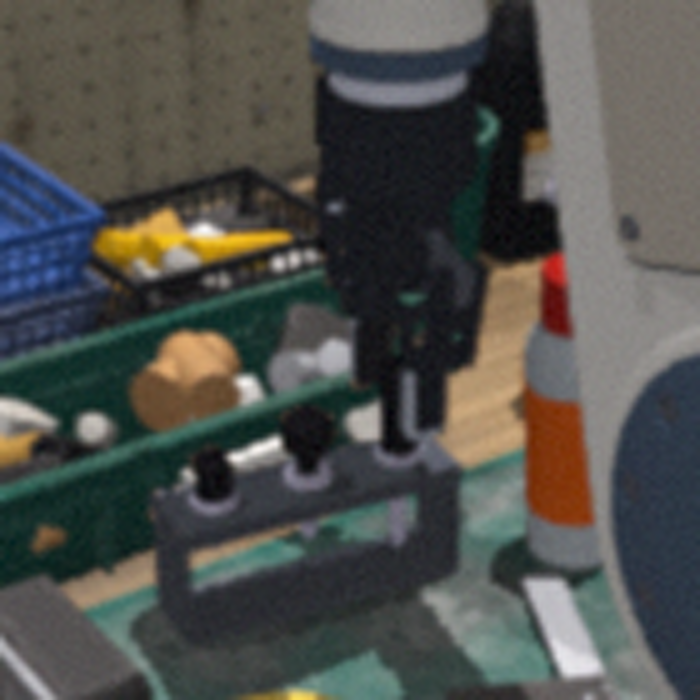

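Request:
{"method": "drive_tool", "body": {
  "moves": [
    [1,[0,0,0.1],0],
    [1,[0,0,0.1],0],
    [1,[0,0,0.1],0],
    [1,[0,0,0.1],0],
    [1,[0,0,0.1],0],
    [1,[0,0,0.1],0]
  ],
  "grip_force": 40
}}

```text
clock: 12.48
eef_pos: [423.1, 3.6, 89.0]
tcp_rot: [3.14, -0.001, 1.422]
contact_force: [-2.0, 0.3, 7.5]
opening: 0.221
```

Request:
{"method": "drive_tool", "body": {
  "moves": [
    [1,[0,0,-2],0],
    [1,[0,0,-4],0],
    [1,[0,0,-4.4],10],
    [1,[0,0,-4.7],20],
    [1,[0,0,-4.7],30],
    [1,[0,0,-4.7],40],
    [1,[0,0,-4.7],50],
    [1,[0,0,-4.7],60],
    [1,[0,0,-4.7],70],
    [1,[0,0,-4.7],80],
    [1,[0,0,-4.7],90],
    [1,[0,0,-4.7],90]
  ]
}}

```text
clock: 13.98
eef_pos: [422.9, 3.6, 136.1]
tcp_rot: [-3.141, -0.001, -0.147]
contact_force: [0.3, 0.1, -1.3]
opening: 0.216
```

```bash
python3 - <<'E'
from h import *
s=save("scene","pics/scene8.png")
a=cv2.imread("pics/scene8.png"); cv2.imwrite("pics/s8c.png",cv2.resize(a[140:280,200:340],None,fx=5,fy=5,interpolation=cv2.INTER_CUBIC))
s=r.sense(); print(s["eef_pos"],s["tcp_rot"],s["contact_force"],s["opening"])
E
```

```text
[422.94483177   3.58180173 136.11714262] [-3.14086138e+00 -1.55049073e-03 -1.44525790e-01] [-0.08024255  0.17452944 -1.28388299] 0.2217205311453313
```

View pics/s8c.png

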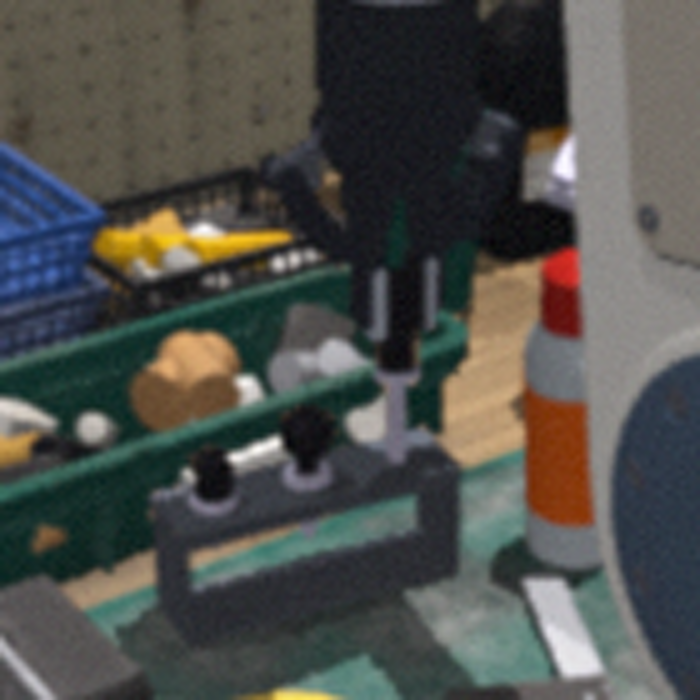

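Request:
{"method": "drive_tool", "body": {
  "moves": [
    [1,[-0.4,0,0.15],0],
    [1,[-0.9,0,0.2],0],
    [1,[-1.65,0,0.25],0],
    [1,[-2.4,0,0.4],0],
    [1,[-3.15,0,0.57],0],
    [1,[-3.9,0,0.85],0],
    [1,[-4.6,0,1.15],0],
    [1,[-5.3,0,1.55],0],
    [1,[-5.3,0,1.55],0],
    [1,[-5.3,0,1.55],0]
  ]
}}

```text
clock: 15.28
eef_pos: [369.8, 11.3, 120.3]
tcp_rot: [-3.141, 0.0, -0.145]
contact_force: [-0.0, -0.6, 1.6]
opening: 0.217
```

```bash
python3 - <<'E'
from h import *
s=save("scene","pics/scene9.png")
a=cv2.imread("pics/scene9.png"); cv2.imwrite("pics/s9c.png",cv2.resize(a[140:280,200:340],None,fx=5,fy=5,interpolation=cv2.INTER_CUBIC))
s=r.sense(); print(s["eef_pos"],s["tcp_rot"],s["contact_force"],s["opening"])
E
```

```text
[369.97516107  11.25067466 120.28749775] [-3.14101307e+00 -1.09773526e-04 -1.44562613e-01] [-0.15438146  0.08910243  1.26613144] 0.2205897503211484
```

View pics/s9c.png

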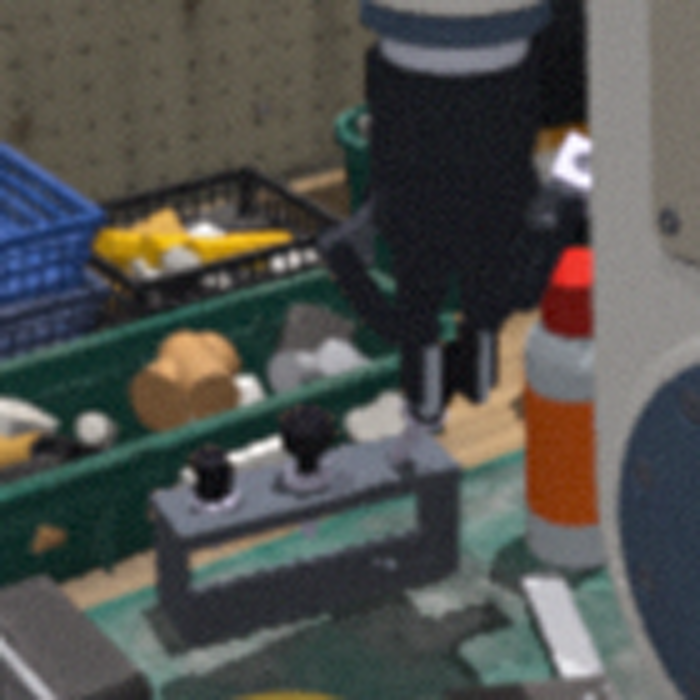

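Request:
{"method": "drive_tool", "body": {
  "moves": [
    [1,[-0.6,0,-0.8],0],
    [1,[-1.2,0,-2],0],
    [1,[-1.2,0,-6],0],
    [1,[-1.2,0,-11],0],
    [1,[-1.2,0,-15],0],
    [1,[-1.2,0,-15],0]
  ]
}}

```text
clock: 16.08
eef_pos: [359.2, 13.0, 273.5]
tcp_rot: [-3.14, -0.006, -0.145]
contact_force: [-0.4, 0.3, -1.4]
opening: 0.217
```

```bash
python3 - <<'E'
from h import *
s=save("scene","pics/scene10.png")
a=cv2.imread("pics/scene10.png"); cv2.imwrite("pics/s10c.png",cv2.resize(a[80:280,200:340],None,fx=4,fy=4,interpolation=cv2.INTER_CUBIC)[:600*4//3])
e=r.sense(); print(e["eef_pos"],e["tcp_rot"],e["contact_force"],e["opening"])
R=Ro.from_euler("xyz",e["tcp_rot"]).as_matrix()
G=e["eef_pos"]-19*R[:,2]
for t in (0,20,30,35,40,50):
    q=np.radians(t); a=-np.sin(q)*R[:,0]-np.cos(q)*R[:,2]
    print(t,np.round(proj(s,[G-44*a,G-96*a]),1).tolist())
print("grasp",proj(s,G))
E
```

```text
[358.1320932   12.96999665 271.55096024] [-3.14044930e+00 -2.94956463e-03 -1.44582850e-01] [-0.86252401  1.17191935 -2.11135253] 0.21778059775205774
0 [[292.1, 172.1], [291.6, 193.7]]
20 [[288.8, 168.7], [284.8, 186.1]]
30 [[287.4, 166.3], [281.8, 181.0]]
35 [[286.7, 165.0], [280.4, 178.1]]
40 [[286.1, 163.6], [279.1, 175.1]]
50 [[284.9, 160.5], [276.8, 168.7]]
grasp [[292.50838249 152.83288618]]
```

View pics/s10c.png

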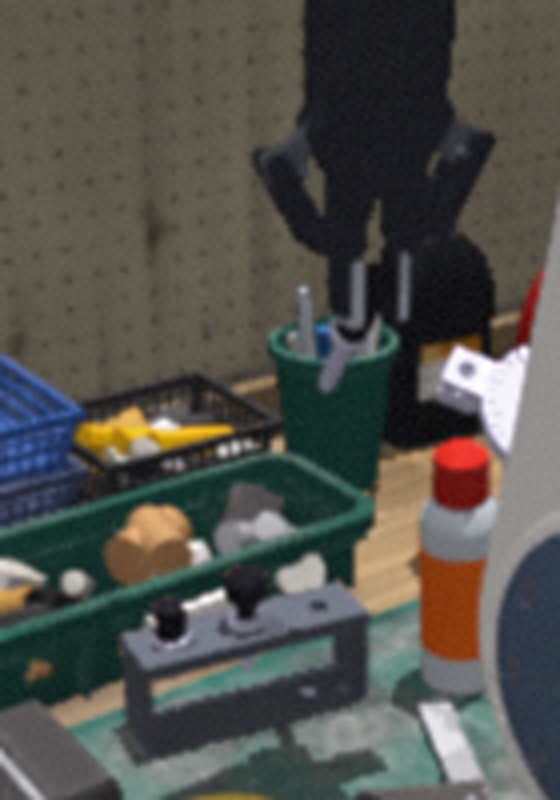

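```bash
python3 - <<'E'
from h import *
s=r.grab_frame("scene"); print(proj(s,[[514.75,-194.7,149.1],[515.6,-194,149.1]]))
c=cv2.resize(s["color"][155:195,300:340][:,:,::-1],None,fx=14,fy=14,interpolation=cv2.INTER_CUBIC); cv2.imwrite("pics/s11.png",c)
print([ (d["score"],d["at"]) for d in r.spot_point("lug_eye","scene")])
E
```

```text
[[316.37799799 171.85998257]
 [315.99681269 171.82294604]]
[(0.64, [311.9, 171.6])]
```

View pics/s11.png

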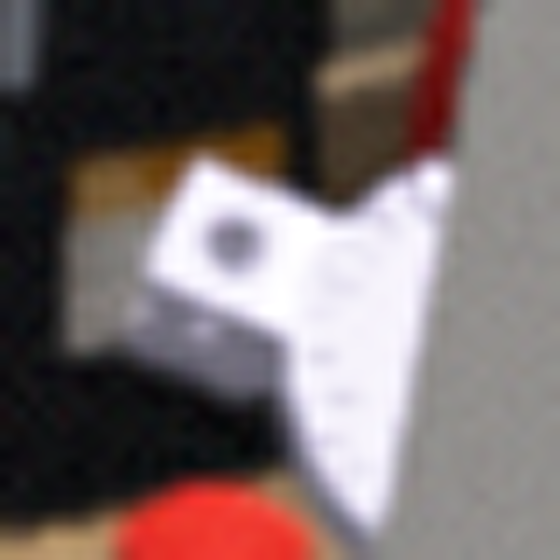

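```bash
python3 - <<'E'
from h import *
print(delta([457.2,-168.2,262],-.423),delta([457.2,-168.2,221],-.423))
E
```

```text
([12.53, 16.48, 0.73], np.float64(15.952649394835577)) ([12.53, 16.48, 4.83], np.float64(15.952649394835577))
```

Request:
{"method": "drive_tool", "body": {
  "moves": [
    [1,[2.5,3.3,0],4],
    [1,[5,6.6,0],8],
    [1,[7.5,9.9,0.2],12],
    [1,[10,13.2,0.4],16],
    [1,[12.5,16.5,0.7],16],
    [1,[12.5,16.5,2.5],16],
    [1,[12.5,16.5,4],16],
    [1,[12.5,16.5,4.8],16],
    [1,[12.5,16.5,4.8],16],
    [1,[12.5,16.5,4.8],16]
  ]
}}

```text
clock: 17.48
eef_pos: [457.1, -168.2, 221.8]
tcp_rot: [-3.142, 0.001, -0.423]
contact_force: [-0.3, 0.1, -1.2]
opening: 0.22
```

```bash
python3 - <<'E'
from h import *
e=r.sense(); print(e["eef_pos"],e["tcp_rot"],e["contact_force"],e["opening"])
R=Ro.from_euler("xyz",e["tcp_rot"]).as_matrix(); G=e["eef_pos"]-19*R[:,2]
for n in("scene","top"):
    s=save(n,f"pics/{n}12.png")
    for t in (30,35,40):
        q=np.radians(t); a=-np.sin(q)*R[:,0]-np.cos(q)*R[:,2]
        print(n,t,np.round(proj(s,[G-44*a,G-96*a]),1).tolist())
    print(proj(s,[515.3,-194.3,149]))
a=cv2.imread("pics/scene12.png"); b=cv2.imread("pics/top12.png")
c=np.hstack([cv2.resize(a[120:200,270:350],None,fx=5,fy=5,interpolation=cv2.INTER_CUBIC),cv2.resize(b[140:220,350:430],None,fx=5,fy=5,interpolation=cv2.INTER_CUBIC)])
cv2.imwrite("pics/c12.png",c)
E
```

```text
[ 457.10586922 -168.15274382  221.79585474] [-3.14154005e+00  5.22827533e-04 -4.23223880e-01] [-0.26435767  0.05390352 -1.16750617] 0.2202098126830056
scene 30 [[321.4, 158.9], [317.9, 171.0]]
scene 35 [[321.1, 157.8], [317.2, 168.6]]
scene 40 [[320.8, 156.6], [316.7, 166.1]]
[[316.14395309 171.86472909]]
top 30 [[384.6, 185.6], [383.7, 178.4]]
top 35 [[385.4, 184.0], [385.4, 175.1]]
top 40 [[386.2, 182.4], [387.1, 171.8]]
[[385.28887458 172.69319633]]
```

View pics/c12.png

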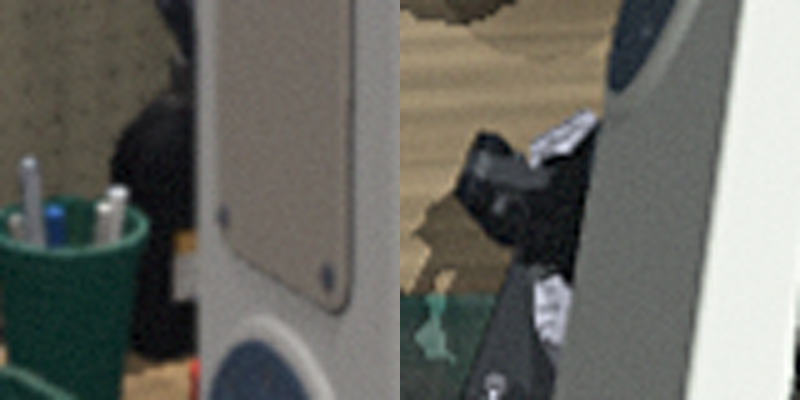

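Request:
{"method": "drive_tool", "body": {
  "moves": [
    [1,[0.3,0,0.41],0],
    [1,[0.6,0,0.85],0],
    [1,[0.9,0,1.25],0],
    [1,[1.15,0,1.64],0],
    [1,[1.15,0,1.64],0]
  ]
}}

```text
clock: 18.2
eef_pos: [467.5, -172.9, 205.0]
tcp_rot: [-3.141, 0.001, -0.423]
contact_force: [-0.4, 0.4, -2.6]
opening: 0.218
```

```bash
python3 - <<'E'
from h import *
e=r.sense(); print(e["eef_pos"],e["contact_force"],e["wrist_torque"],delta([492.3,-183.9,166]))
b=save("top","pics/top13.png")["color"][:,:,::-1]; s=save("scene","pics/scene13.png")["color"][:,:,::-1]
cv2.imwrite("pics/c13.png",np.hstack([cv2.resize(x,None,fx=5,fy=5,interpolation=cv2.INTER_CUBIC) for x in (s[120:200,270:350],b[140:220,350:430])]))
E
```

```text
[ 467.45919845 -172.87654301  204.97604464] [-0.43016236  0.36105098 -2.59472494] [0.15207475 0.04946136 0.02646821] ([2.72, -0.02, 3.89], None)
```

View pics/c13.png

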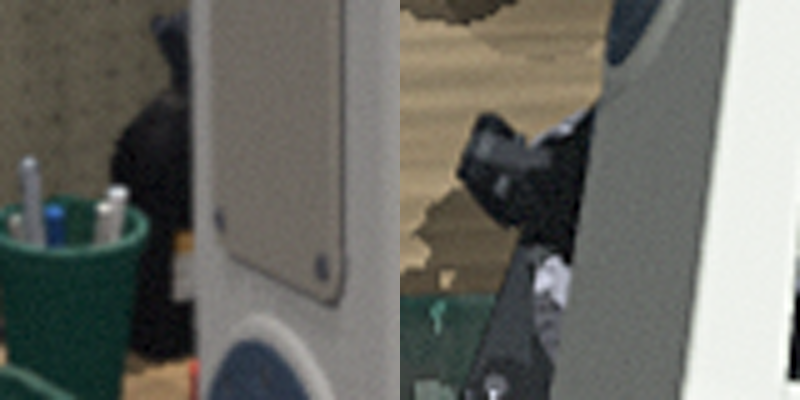

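Request:
{"method": "drive_tool", "body": {
  "moves": [
    [1,[0.25,0,0.36],0],
    [1,[0.5,0,0.72],0],
    [1,[0.75,0,1.07],0],
    [1,[0.75,0,1.07],0]
  ]
}}

```text
clock: 18.8
eef_pos: [474.5, -176.0, 194.3]
tcp_rot: [-3.141, 0.001, -0.423]
contact_force: [-0.1, 1.2, -3.3]
opening: 0.219
```

Request:
{"method": "drive_tool", "body": {
  "moves": [
    [1,[0.25,0,0.36],0],
    [1,[0.5,0,0.72],0],
    [1,[0.75,0,1.07],0],
    [1,[1.0,0,1.43],0],
    [1,[1.0,0,1.43],0]
  ]
}}

```text
clock: 19.42
eef_pos: [483.7, -180.1, 179.5]
tcp_rot: [-3.141, 0.001, -0.423]
contact_force: [0.4, 3.8, -4.3]
opening: 0.222
```

Request:
{"method": "drive_tool", "body": {
  "moves": [
    [1,[0.25,0,0.36],0],
    [1,[0.5,0,0.72],0],
    [1,[0.69,0,0.99],0],
    [1,[0.69,0,0.99],0]
  ]
}}

```text
clock: 19.92
eef_pos: [490.0, -182.9, 169.1]
tcp_rot: [-3.141, 0.002, -0.423]
contact_force: [0.4, 4.1, -5.3]
opening: 0.22
```

```bash
python3 - <<'E'
from h import *
e=r.sense(); print(e["eef_pos"],e["contact_force"],delta([492.3,-183.9,166]))
E
```

```text
[ 490.0379709  -182.8637132   169.12983197] [ 0.3957383   4.0512277  -5.34451768] ([0.25, 0.0, 0.31], None)
```

Request:
{"method": "drive_tool", "body": {
  "moves": [
    [1,[0.11,0,0.16],0],
    [1,[0.23,0,0.33],0],
    [1,[0.29,0,0.41],0],
    [1,[0.29,0,0.41],0]
  ]
}}

```text
clock: 20.42
eef_pos: [490.7, -183.0, 166.6]
tcp_rot: [-3.141, 0.006, -0.423]
contact_force: [-17.5, 11.4, 25.9]
opening: 0.221
```

Request:
{"method": "drive_tool", "body": {
  "moves": [
    [1,[-0.05,0,-0.08],0],
    [1,[-0.05,0,-0.08],0],
    [0.6,[-0.05,0,-0.08],0],
    [0.5,[-0.05,0,-0.08],0],
    [0.4,[-0.05,0,-0.08],0],
    [0.4,[-0.05,0,-0.08],0],
    [0.4,[-0.05,0,-3],0],
    [0.4,[-0.05,0,-7],0],
    [0.4,[-0.05,0,-12],0],
    [0.4,[-0.05,0,-15],0]
  ]
}}

```text
clock: 21.68
eef_pos: [491.6, -183.6, 319.2]
tcp_rot: [-3.141, 0.003, -0.423]
contact_force: [-0.0, 0.4, -0.1]
opening: 0.596
```

Request:
{"method": "drive_tool", "body": {
  "moves": [
    [0.4,[-3,5,-2],0],
    [0.4,[-6,10,-4],0],
    [0.4,[-9,16,-4],0],
    [0.4,[-10,20,-4],0],
    [0.4,[-10,20,-4],0],
    [0.4,[-10,20,-4],0]
  ]
}}

```text
clock: 22.42
eef_pos: [318.5, -324.7, 359.4]
tcp_rot: [-3.141, 0.003, -0.424]
contact_force: [-0.0, 1.1, 0.1]
opening: 0.601
```

```bash
python3 - <<'E'
from h import *
e=r.sense(); print(e["eef_pos"],e["contact_force"])
ft=save("top","pics/top14.png"); fs=save("scene","pics/scene14.png")
b=ft["color"][:,:,::-1]; s=fs["color"][:,:,::-1]
X,Y,psi,tp,ta=np.load("fit.npy")[:5]; n=axes(psi)[2]; E=np.array([515.3,-194.3,149])
for f in(ft,fs): print("eye, collar top, handle top:",np.round(proj(f,[E,E+5*n,E+55*n]),1).tolist())
cv2.imwrite("pics/c14.png",np.hstack([cv2.resize(x,None,fx=5,fy=5,interpolation=cv2.INTER_CUBIC) for x in (s[120:200,270:350],b[140:240,350:430][:80])]))
for c in("top","scene"):
  for t in("index_pin","short_pin","ball_pin","lug_eye"): print(c,t,[(round(d["score"],2),np.round(d["at"],1).tolist()) for d in r.spot_point(t,c)][:3])
E
```

```text
[ 318.45070674 -324.73597679  359.36578556] [-0.04897125  1.07441887  0.08211204]
eye, collar top, handle top: [[385.3, 172.7], [385.3, 173.5], [385.3, 181.8]]
eye, collar top, handle top: [[316.1, 171.9], [316.5, 170.9], [320.1, 160.7]]
top index_pin [(0.82, [380.4, 251.6]), (0.63, [385.0, 170.9])]
top short_pin [(0.46, [256.9, 215.0]), (0.41, [401.8, 199.0])]
top ball_pin [(0.64, [279.0, 219.7]), (0.45, [187.3, 182.8])]
top lug_eye [(0.86, [384.7, 173.4])]
scene index_pin [(0.36, [317.0, 173.9])]
scene short_pin [(0.51, [242.7, 238.2])]
scene ball_pin [(0.59, [260.7, 234.1])]
scene lug_eye [(0.37, [315.7, 174.2])]
```

View pics/c14.png

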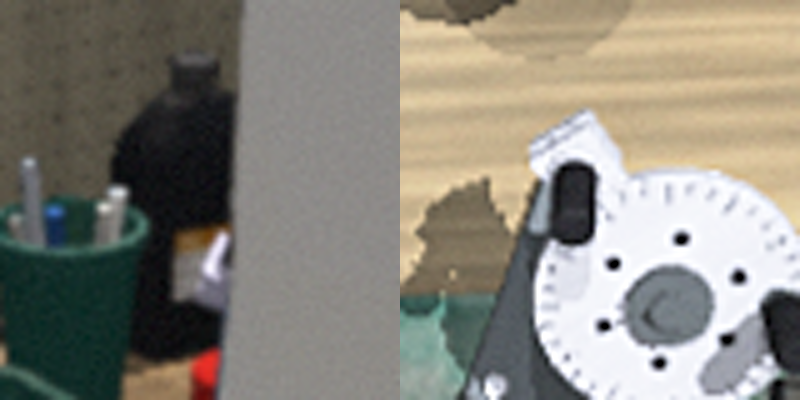

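View pics/top14.png

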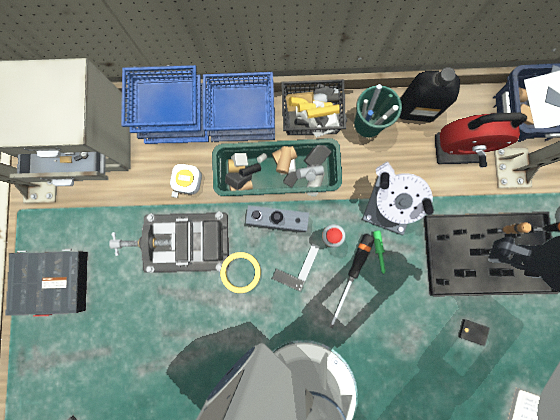

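```bash
python3 - <<'E'
from h import *
fr=[r.grab_frame("top") for _ in range(4)]; f=fr[0]
im=np.mean([x["color"].astype(float) for x in fr],0).astype(np.uint8)[:,:,::-1]
c=cv2.resize(im[155:200,365:410],None,fx=13,fy=13,interpolation=cv2.INTER_CUBIC)
c2=c.copy()
X,Y,psi,tp,ta=np.load("fit.npy")[:5]; u,v,n=axes(psi); E=np.array([515.3,-194.3,149]); t=np.linspace(0,6.283,40)
for d,col in((0,(0,0,255)),(10,(0,200,0))):
  for h,rr in((0,12),(5,12),(5,10),(55,10)):
    P=E+(h+d)*n+rr*(np.cos(t)[:,None]*u+np.sin(t)[:,None]*v)
    q=((proj(f,P)-[365,155]+.5)*13).astype(np.int32); cv2.polylines(c2,[q],True,col,1)
cv2.imwrite("pics/c15.png",c);cv2.imwrite("pics/c15b.png",c2)
E
```

```text
(no output)
```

View pics/c15.png

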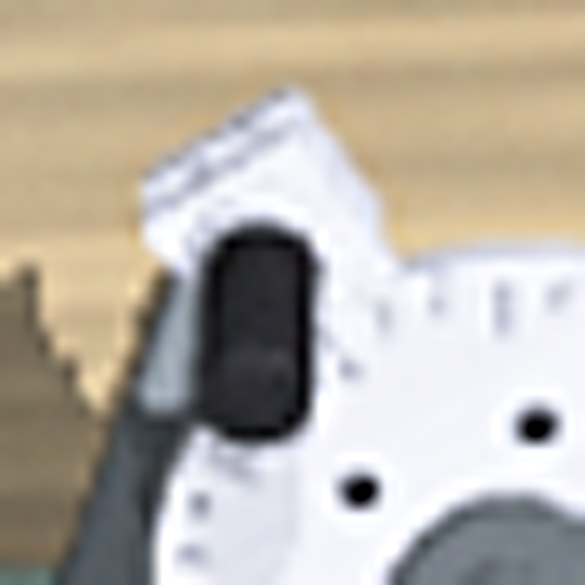

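View pics/c15b.png

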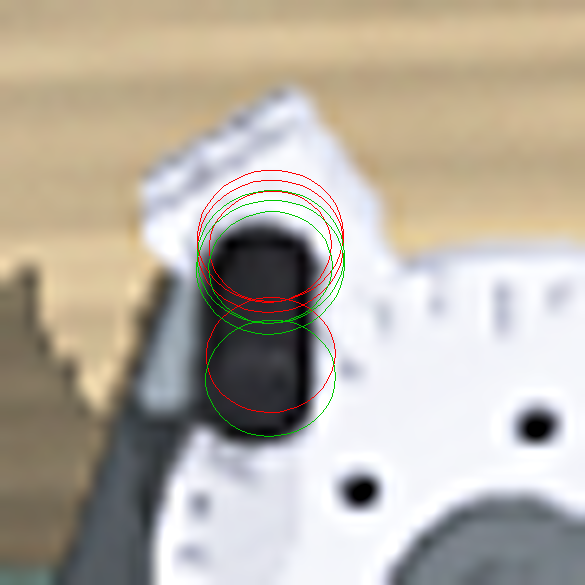

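```bash
python3 - <<'E'
from h import *
print(delta([358,13,340]))
E
```

```text
([-10.26, -32.43, 1.99], None)
```

Request:
{"method": "drive_tool", "body": {
  "moves": [
    [0.4,[-1.5,-5,0],0],
    [0.4,[-3,-10,0],0],
    [0.4,[-4.8,-15.5,0],0],
    [0.4,[-6.6,-21,0],0],
    [0.4,[-8.4,-27,0],0],
    [0.4,[-10.2,-32.4,0],0],
    [0.4,[-10.2,-32.4,0],0]
  ]
}}

```text
clock: 24.0
eef_pos: [358.5, 16.0, 360.0]
tcp_rot: [-3.14, 0.003, -0.416]
contact_force: [0.3, -1.3, 0.5]
opening: 0.597
```

```bash
python3 - <<'E'
from h import *
fr=[r.grab_frame("scene") for _ in range(3)]; f=fr[0]
im=np.mean([x["color"].astype(float) for x in fr],0).astype(np.uint8)[:,:,::-1]
c=cv2.resize(im[145:190,295:340],None,fx=12,fy=12,interpolation=cv2.INTER_CUBIC); c2=c.copy()
X,Y,psi,tp,ta=np.load("fit.npy")[:5]; u,v,n=axes(psi); E=np.array([515.3,-194.3,149]); t=np.linspace(0,6.283,40)
for d,col in((0,(0,0,255)),(10,(0,200,0))):
  for h,rr in((0,12),(5,10),(55,10)):
    P=E+(h+d)*n+rr*(np.cos(t)[:,None]*u+np.sin(t)[:,None]*v)
    q=((proj(f,P)-[295,145]+.5)*12).astype(np.int32); cv2.polylines(c2,[q],True,col,1)
cv2.imwrite("pics/c16.png",np.hstack([c,c2])[:,:]); 
cv2.imwrite("pics/c16.png",cv2.resize(np.hstack([c,c2]),(800,400)))
print(r.sense()["eef_pos"])
E
```

```text
[358.44317067  11.99601467 359.87253792]
```

View pics/c16.png

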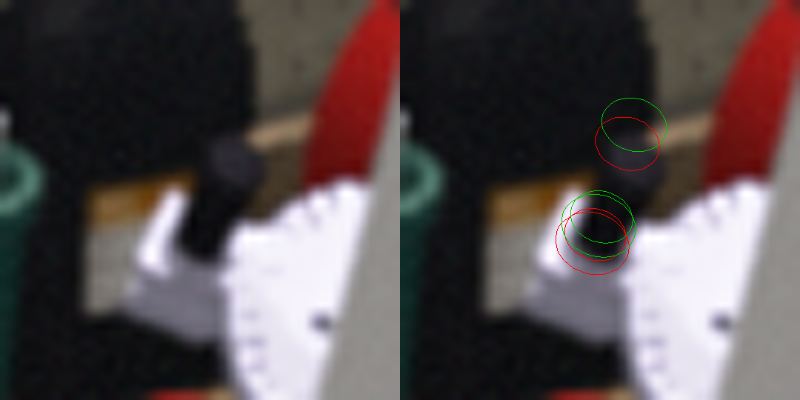

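```bash
python3 - <<'E'
from h import *
ft=r.grab_frame("top"); fs=r.grab_frame("scene")
def tri(a,b):
    s=least_squares(lambda P:np.r_[(proj(ft,P)-a).ravel(),(proj(fs,P)-b).ravel()],[510,-190,160]); return s.x,s.cost
X,Y,psi,tp,ta=np.load("fit.npy")[:5]; u,v,n=axes(psi); E=np.array([515.3,-194.3,149])
for nm,a,b,h in(("top",[384.2,184.1],[321.3,162.3],55),("base",[384.3,175.7],[316.8,171.5],5)):
    P,c=tri(a,b); d=P-E; print(nm,P,c,"u,v,n rel eye",d@u,d@v,d@n,"expected n",h)
E
```

```text
top [ 481.83799803 -180.14113765  190.91025429] 0.17466885773047974 u,v,n rel eye -5.716935864949473 -0.8220721997550877 55.1660150396538 expected n 55
base [ 507.81168863 -190.45867948  153.40762949] 0.006787620976897554 u,v,n rel eye -4.356959381967126 0.4295307200319519 8.431497876633415 expected n 5
```

```bash
python3 - <<'E'
from h import *
X,Y,psi,tp,ta,Rb,ph=np.load("fit.npy")
b=cv2.imread("pics/top14.png").astype(float); g=b.min(2)
f=r.grab_frame("top")
def cen(c,rad=3):
    c=np.array(c,float)
    for _ in range(6):
        x0,y0=np.round(c).astype(int); yy,xx=np.mgrid[y0-7:y0+8,x0-7:x0+8]
        d=np.hypot(xx-c[0],yy-c[1]); bg=np.median(g[yy,xx][(d>rad)&(d<rad+1.2)])
        w=np.minimum(np.clip(bg-12-g[yy,xx],0,None),60)*(d<rad); c=np.array([(w*xx).sum(),(w*yy).sum()])/w.sum()
    return c
obs=np.array([cen(p) for p in ([406,187.5],[392.3,192.5],[390.2,204.8],[401.3,212.2])])
s=least_squares(lambda d:(proj(f,pt(X,Y,psi,ph-tp+d[0]+(np.arange(4)+1)*np.pi/3,Rb,0))-obs).ravel(),[1.0]); print("plate angle",s.x,s.cost,"arm",ta)
for t in("spray_can","tape_measure"): print(t,[(round(d["score"],2),np.round(d["at"],1).tolist()) for d in r.spot_point(t,"scene")][:2])
print(r.sense()["contact_force"]); r.sign_off()
E
```

```text
plate angle [0.98499057] 0.10686236939233731 arm 0.9802512939054516
spray_can [(0.68, [315.6, 245.7])]
tape_measure [(0.79, [157.5, 270.5])]
[-0.11693851 -0.32007382  0.64738582]
the job is handed in; nothing more can be done
```

I turned the plate until its eye was over the index arm's eye, put the tall black pin through both eyes, let go and handed the job in at about 24 s.

**How it went:**
- **Plate:** I gripped the handle and turned the plate to about 0.985 rad. The arm is at about 0.980 rad, so the eyes are roughly 0.4 mm apart. The first turn was about 4 mm off, and I corrected it.
- **Pin:** The tool can only point straight down. I tilted the pin to about 35° in the jaws by levering its tip against the empty edge of its rack hole, then pushed it in along the tilted axis. Forces stayed below about 5 N until a stop at about 33 N, where I expected the collar to meet the lug.

**Last checks:**
- **Pin height:** Triangulating the handle from both cameras puts its top 55 mm above the lug face, which is what a seated pin should show.
- **Pin position:** The handle top is about 6 mm towards the front, which fits a lean of up to 0.09 rad from play in the holes (limit 0.15).
- **Disagreements:** A rougher reading of the handle base gave 4 mm sideways and 8 mm up where 5 mm up was expected. The top camera alone had first suggested the pin was about 10 mm too high; the second camera contradicted that.
- **Other objects:** The rack, the two short pins and the can looked unmoved. In the scene camera the tape measure's detected point differed by 5 columns and 4 rows from the start. It looked unmoved in the top picture, and the arm never went near it. I did not measure either object's displacement in millimetres.
- **Robot:** It stood clear of everything at the end.

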